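# Tip the walnuts into the dish under the glass shelf

### The arm

A 6-joint arm with a two-finger parallel gripper is mounted at the origin on the work surface. World frame = base frame: x ahead of the robot, y to its left, z up, the work surface at z = 0. Lengths are in m, angles in degrees, forces in N, time in s.
With the tool pointing down it reaches from about 0.25 to 0.725 m from the base axis. Payload 9.7 kg.
Tool frame: the origin (TCP) lies at the very end of the fingers, on their centre line; the grasp point (between the pads) lies 19 mm behind it; z points along the fingers, y is the line along which they close (so a half turn about z gives the same grasp; the last joint's range is limited). The gripper opens to 85 mm and grips with 20 to 120 N. Pads are 22 mm wide; open, the fingers measure 114 mm over their backs; the gripper's body (76 mm by 85 mm) begins 54 mm behind the grasp point. The pads swing forward as they close: fully open they stand 13 mm farther back than shut.
Start: joints at [-67.895, 4.979, 10.078, 95.1, 0, 90], TCP at [0.207, -0.51, 0.231] pointing down, gripper open.
Joint ranges: [-179.16, 179.16], [-48.56, 103.87], [-65.8, 70.77], [-126.05, 130.52], [-82.76, 87.17], [-180, 180]. Speed limits (degrees/s): [127.2, 127.2, 147.25, 180, 180, 180].

### API

Orientations are given as [roll, pitch, yaw] about the fixed x, y, z axes, in that order (R = Rz(yaw) Ry(pitch) Rx(roll)).
In Python, from workcell import bot, viewer, finder gives the robot as it stands. The module is installed in compiled form; this text tells all that it offers.
- The arm moves only by the shell command python3 -m inch 'ROWS' [FORCE]. ROWS is JSON, a list that holds one entry, the list of rows, each a list of 7 numbers: the opening in per cent of the stroke, from 0 (shut) to 100 (fully open), then the shift along the tool's x, y, z in mm, then the turn, a rotation vector about the tool's x, y, z in degrees. In form: [[[grip, tx, ty, tz, ax, ay, az], ...]]. A call has 1 to 8 rows; each row shifts and turns the commanded pose from where the row before left it, along the tool's axes as they then stand; what a row does not reach is not made up. A row lasts 1/8 s, in which the tool goes at most 62.5 mm and 10.7 degrees, less where a joint would pass 70% of its speed; a pose out of reach is approached as far as the arm can. A call with a gripper value outside its range is refused whole. The fingers move at their own pace and stop on an object; FORCE is the grip in N (left out, the last holds). Time passes only in rows, so rows that do not move let the fingers close. It gives the time, the measured TCP pose, the force, the opening and the grip force at its end, in the units of the state.
- bot.get_obs(): the state, without advancing time (a new reading comes with each control period).
- viewer.camera(name): name is "scene" or "top" or "wrist"; returns a dict with "pixels" (480x640x3 uint8, red, green, blue), "vfov" (degrees; the focal length in pixels is half the picture's height over the tangent of half this angle, whatever the lens; pixels are square), "cx", "cy" (the principal point, pixels), "R" (3x3) and "t" (3): a world point X has camera coordinates R X + t. Camera axes: x right, y down, z forward; pixel columns grow to the right and rows downward; lengths in m; the calibration is good to about 2 mm. A picture is of the moment at which its call begins. There is no depth.
- bot.job_done(): hands the job in; it is judged then, once.
Trained networks look in the newest picture that a camera, given by its name, has taken for a name from the list of things; names that differ only in an ending like _2 or _b are one class to them, and where a whole thing is asked for, a point or a joint stands for the part that bears it (a point fixed in the world has none). Each returns a list of dicts, best first, with "conf" (0 to 1); they miss things now and then, are a little off and sometimes report something else, mostly with a low value. They report only what shows in the picture. A call takes as long as a camera call. They do not tell look-alikes from the thing itself.
- finder.outline_of(camera, thing): "pixels" (480x640 bool, what is visible of it) and "extent" ([centre column, centre row, width, height] in pixels, round what is visible of it).
- finder.mark_of(camera, thing): "position" ([column, row] in pixels: a listed point, or the origin of a listed thing).
The state is a dict: "time": time; "q": joint angles; "qd": joint speeds; "joint_efforts": joint torques, N m; "ee_pos": TCP position; "tcp_rot": TCP orientation; "wrist_force": force on the tool from outside, world axes, zero at the start; "torque": the same for the moment, N m; "opening": finger opening in m; "grasp_force": force on a finger pad.
Only numpy, scipy, OpenCV 4.12 (cv2) and the standard library are available. Lean on these libraries where they do the work, as an engineer would, in place of code of your own. Each camera call takes 0.05 s, during which the arm holds its last target. There are 200 camera calls.

### The job

Pick up the blue-handled scoop by its handle, keeping the two walnuts in it, reach in under the low glass shelf and tip both walnuts into the blue dish. Do not knock the shelf or the dish. Then set the empty scoop down again, standing flat on the counter, and let go.

Things in the scene. Friction and masses are not known exactly. Their poses are not given: they have to be found in the camera images.
- scoop: Blue-handled aluminium scoop, 160 g, mouth to x. Origin: its foot under mid pan. Pan x -45..45, 76 wide, open top and mouth, walls 50 high (32 in front half). Inner floor rises 12 deg, from 6 high at back to 25 at mouth: nuts stay in when level, roll out tipped mouth-down 30-35 deg. Level handle bar x -160..-65, 20 wide, 24 tall, centre 42 up: pinch across at x -105. All mm. Red-handled one: bystander
- display: Fixed blue dish under clear glass shelf. Origin: counter under dish centre; x points in under shelf. Dish round, 160 mm across rim, 104 foot, 45 high, floor 6. Shelf: underside 180 mm up, 14 thick, 660 wide (y), from x -60 (brown wooden front edge) to 150; end panels; posts at x 138, y +-90; loaves on its ends y +-285, top 245 up. White and clay dishes at y +-180 are bystanders
- walnut_a: brown walnut, a ball of diameter 32 mm with a darker seam, 15 g, rolls freely; at the start it lies against the back wall of the blue-handled scoop's pan, beside the other walnut. Origin at its centre.
- walnut_b: brown walnut, a ball of diameter 32 mm with a darker seam, 15 g, rolls freely; at the start it lies against the back wall of the blue-handled scoop's pan, beside the other walnut. Origin at its centre.
Things that resemble listed ones, but are neither listed nor needed, are in the scene too. What is shaped like the walnut_b but orange or yellow is not meant.

How it is judged (in metres and radians):
On the way, in this order (a step that is already met when the one before it is completed fails the run):
1. the blue-handled scoop is lifted with both walnuts in it (height (world z) of scoop above 0.04 m and x of walnut_a in the frame of scoop between -0.045 and 0.05 m and y of walnut_a in the frame of scoop between -0.04 and 0.04 m and z of walnut_a in the frame of scoop between 0 and 0.07 m and x of walnut_b in the frame of scoop between -0.045 and 0.05 m and y of walnut_b in the frame of scoop between -0.04 and 0.04 m and z of walnut_b in the frame of scoop between 0 and 0.07 m), for 0.2 s.
2. both walnuts lie in the blue dish (horizontal distance between each of walnut_a, walnut_b and display below 0.07 m and height (world z) of each of walnut_a, walnut_b below 0.05 m), for 0.2 s.
At the end, for the whole second after the job is handed in: Both walnuts rest in the blue dish (centres within 70 mm of its axis and below 50 mm), slower than 80 mm/s, and the blue-handled scoop stands flat on the counter (foot within 10 mm of it, tilted less than 7 degrees), at rest (all of step 2 and linear speed of each of walnut_a, walnut_b below 0.08 m/s and height (world z) of scoop below 0.01 m and angle between scoop's own z axis and vertical below 0.12 rad and linear speed of scoop below 0.03 m/s); the robot touches nothing.
It fails at once if the shelf or the blue dish is knocked by the scoop or the robot (more than 15 N) (contact force between display and scoop above 15 N or contact force between display and the arm above 15 N or contact force between display and the fingers above 15 N).
It also fails if it takes over 58 s, if anything falls off the work surface, if the arm or the gripper's body presses on something with over 40 N, if the wrist force passes 120 N, or if a joint passes its speed limit or range.

## Working session

There is one attempt and no reset: what is moved stays moved. The work goes in short steps, Python scripts to look and compute and a shell command to move; the robot and the scene stay as the last step left them, time stands still between calls to the robot, and variables do not carry over. Pictures are saved under pics/ and viewed, at most 10 in all, crops included, and the job is handed in when it is done.

```bash
mkdir -p pics; cat > h.py <<'E'
import numpy as np,cv2
from workcell import bot,viewer,finder
from scipy.spatial.transform import Rotation as Ro
def cam(n,save=None):
    c=viewer.camera(n)
    if save: cv2.imwrite('pics/'+save,c['pixels'][:,:,::-1])
    c['f']=240/np.tan(np.radians(c['vfov']/2));c['R']=np.array(c['R']);c['t']=np.array(c['t']);return c
def unproj(c,uv,z):
    d=c['R'].T@np.array([(uv[0]-c['cx'])/c['f'],(uv[1]-c['cy'])/c['f'],1]);o=-c['R'].T@c['t']
    return o+d*(z-o[2])/d[2]
def proj(c,X):
    p=c['R']@np.array(X)+c['t'];return np.array([c['cx']+c['f']*p[0]/p[2],c['cy']+c['f']*p[1]/p[2]])
E
python3 - <<'E'
from h import *
s=bot.get_obs();print(s['ee_pos'],s['tcp_rot'],s['opening'],s['time'])
ims=[]
for n in['scene','top']:
    c=cam(n,n+'0.png');print(n,c['vfov'],(-c['R'].T@c['t']).round(3))
    for th in['scoop','display','walnut_a']:
        for m in finder.mark_of(n,th): print(' ',th,round(m['conf'],2),np.round(m['position'],1),unproj(c,m['position'],0.03 if th[0]=='w' else 0).round(3))
        print('  out',[(round(o['conf'],2),np.round(o['extent']).tolist()) for o in finder.outline_of(n,th)])
E
```

```text
[ 0.20687009 -0.50935759  0.23057132] [-1.79921773e+02 -1.31816045e-03  2.21037425e+01] 0.0850605621937233 0.0
scene 51.41415945570723 [ 0.989 -0.316  0.608]
  scoop 0.61 [218.6 268.8] [ 0.521 -0.16   0.   ]
  out [(0.9, [197.0, 230.0, 85.0, 77.0])]
  out []
  walnut_a 0.88 [201.  256.8] [ 0.508 -0.178  0.03 ]
  walnut_a 0.86 [224.7 210.5] [ 0.444 -0.102  0.03 ]
  walnut_a 0.71 [217.7 243.1] [ 0.499 -0.145  0.03 ]
  walnut_a 0.7 [274.2 223. ] [ 0.514 -0.052  0.03 ]
  walnut_a 0.58 [174.9 316.8] [ 0.582 -0.256  0.03 ]
  walnut_a 0.54 [156.  283.4] [ 0.515 -0.254  0.03 ]
  out [(0.89, [157.0, 283.0, 21.0, 22.0]), (0.88, [202.0, 255.0, 22.0, 19.0]), (0.86, [219.0, 244.0, 22.0, 22.0]), (0.8, [172.0, 319.0, 18.0, 23.0]), (0.57, [226.0, 209.0, 23.0, 20.0]), (0.51, [271.0, 222.0, 17.0, 17.0])]
top 55.55542352401727 [ 0.505 -0.046  0.686]
  scoop 0.67 [411.5 280.9] [ 0.524 -0.157  0.   ]
  out [(0.81, [415.0, 322.0, 76.0, 156.0]), (0.22, [429.0, 299.0, 22.0, 21.0])]
  display 0.64 [254.1 145.6] [0.737 0.081 0.   ]
  out [(0.57, [266.0, 99.0, 532.0, 198.0])]
  walnut_a 0.98 [406.3 301.4] [ 0.494 -0.144  0.03 ]
  walnut_a 0.92 [338.3 300.4] [ 0.496 -0.048  0.03 ]
  walnut_a 0.77 [476.4 245.8] [ 0.572 -0.247  0.03 ]
  walnut_a 0.7 [430.8 295.6] [ 0.502 -0.179  0.03 ]
  walnut_a 0.64 [368.9 351.6] [ 0.425 -0.09   0.03 ]
  walnut_a 0.62 [481.9 296. ] [ 0.501 -0.251  0.03 ]
  out [(0.81, [479.0, 246.0, 28.0, 21.0]), (0.76, [430.0, 297.0, 27.0, 26.0]), (0.76, [374.0, 351.0, 25.0, 24.0]), (0.75, [480.0, 300.0, 25.0, 24.0]), (0.72, [405.0, 305.0, 20.0, 21.0]), (0.72, [338.0, 300.0, 26.0, 20.0])]
```

View pics/top0.png

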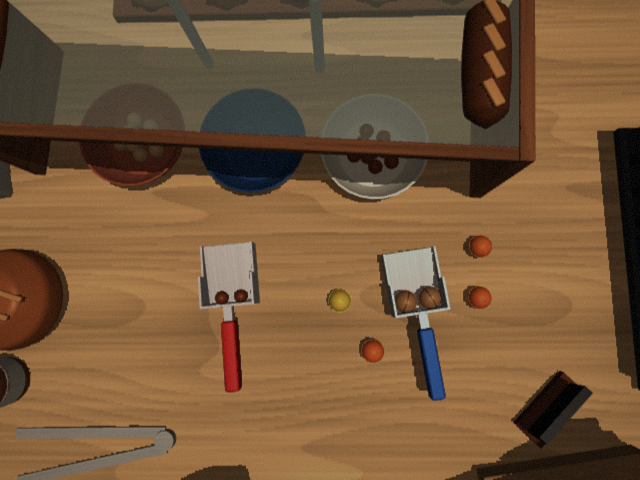

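View pics/scene0.png

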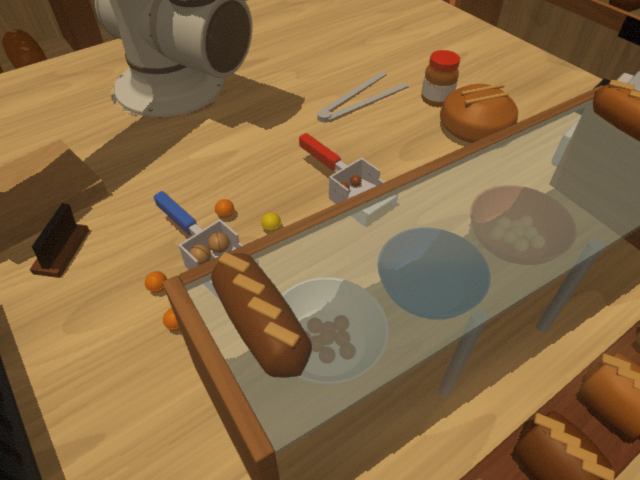

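The top view shows two scoops. The red-handled one is at (228,315) and the blue-handled one at (415,322). The blue handle fits the description, and it holds two brown seamed walnuts at (405,301) and (430,297). The orange and yellow balls and the red scoop are bystanders. The blue dish is at (252,140), behind the brown shelf edge.

```bash
cat > meas.py <<'E'
from h import *
def scoop(c,roi,zt=0.054):
    hsv=cv2.cvtColor(c['pixels'],cv2.COLOR_RGB2HSV)
    m=cv2.inRange(hsv,(100,120,50),(130,255,255));k=np.zeros_like(m);x0,y0,x1,y1=roi;k[y0:y1,x0:x1]=m[y0:y1,x0:x1]
    n,l,st,_=cv2.connectedComponentsWithStats(k);i=1+np.argmax(st[1:,4]);v,u=np.nonzero(l==i)
    P=np.array([unproj(c,p,zt)[:2] for p in zip(u,v)])
    r=cv2.minAreaRect((P*1000).astype(np.float32));b=cv2.boxPoints(r)
    e=[b[1]-b[0],b[2]-b[1]];d=max(e,key=np.linalg.norm);d=d*np.sign(d[0])
    return np.array(r[0])/1000,r[1],np.degrees(np.arctan2(d[1],d[0])),st[i]
E
python3 - <<'E'
from meas import *
c=cam('top');im=c['pixels']
print(scoop(c,(380,315,470,420)))
hsv=cv2.cvtColor(im,cv2.COLOR_RGB2HSV)
m=cv2.inRange(hsv,(100,90,25),(130,255,255));m[:,:190]=0;m[:,318:]=0;m[210:]=0;m[:80]=0
v,u=np.nonzero(m);P=np.array([unproj(c,p,.045)[:2] for p in zip(u,v)])
print('rim circ',cv2.minEnclosingCircle((P*1000).astype(np.float32)), P.min(0),P.max(0))
cs=cam('scene');h2=cv2.cvtColor(cs['pixels'],cv2.COLOR_RGB2HSV)
m2=cv2.inRange(h2,(98,70,25),(130,255,255));m2[:225]=0;m2[320:]=0;m2[:,:370]=0;m2[:,500:]=0
n,l,st,_=cv2.connectedComponentsWithStats(m2);i=1+np.argmax(st[1:,4]);v,u=np.nonzero(l==i)
P=np.array([unproj(cs,p,.045)[:2] for p in zip(u,v)]);print('scene rim',cv2.minEnclosingCircle((P*1000).astype(np.float32)),st[i])
# wooden front edge: column profile, print transitions
lab=cv2.cvtColor(im,cv2.COLOR_RGB2LAB).astype(int)
for cc in range(60,520,50):
    print(cc,[tuple(im[r,cc]) [0] for r in range(122,168,2)])
a=cv2.resize(im[230:410,370:500],None,fx=3,fy=3);cv2.imwrite('pics/crop.png',a[:,:,::-1])
E
```

```text
(array([ 0.41231696, -0.17203723]), (92.38172912597656, 18.596818923950195), np.float32(8.516984), array([419, 328,  26,  72, 973], dtype=int32))
rim circ ((712.5174560546875, 77.69499206542969), 75.19091796875) [0.65327566 0.00266748] [0.7174704  0.15272251]Traceback (most recent call last):
  File "<stdin>", line 10, in <module>
    return _wrapfunc(a, 'argmax', axis=axis, out=out, **kwds)
    return bound(*args, **kwds)
ValueError: attempt to get argmax of an empty sequence
```

```bash
python3 - <<'E'
from meas import *
def circ(c,box,zt):
    im=c['pixels'].astype(int);m=((im[...,2]>im[...,0]+8)).astype(np.uint8);k=np.zeros_like(m);x0,y0,x1,y1=box;k[y0:y1,x0:x1]=m[y0:y1,x0:x1]
    n,l,st,_=cv2.connectedComponentsWithStats(k);v,u=np.nonzero((k>0)&np.isin(l,[i for i in range(1,n) if st[i,4]>150]))
    P=np.array([unproj(c,p,zt)[:2] for p in zip(u,v)],np.float32)*1000
    return cv2.minEnclosingCircle(P),u.min(),u.max(),v.min(),v.max()
c=cam('top');im=c['pixels'];print(circ(c,(190,80,318,205),.045))
cs=cam('scene');print(circ(cs,(365,215,505,325),.045))
# edge: brown strip lower boundary = strongest dark-red -> other; fit per column centre of reddish pixels
lo=[];hi=[]
for cc in list(range(70,195,5))+list(range(330,460,5)):
    g=cv2.cvtColor(im,cv2.COLOR_RGB2HSV)[:,cc].astype(int);r=im[:,cc].astype(int)
    e=128+(157-128)*cc/520; rr=np.arange(int(e)-8,int(e)+16)
    red=[q for q in rr if r[q,0]>r[q,2]*1.9 and g[q,0]<13]
    if red: lo.append((cc,max(red)));hi.append((cc,min(red)))
for nm,L in(('bottom',lo),('top',hi)):
    p=np.polyfit(*np.array(L).T,1);print(nm,p,len(L))
    for z in(.18,.194):
        A,B=[unproj(c,(q,np.polyval(p,q)),z) for q in(70,460)];d=A-B;print(z,A.round(4),B.round(4),np.degrees(np.arctan2(-d[0],d[1])))
a=cv2.resize(im[230:410,370:500],None,fx=3,fy=3);cv2.imwrite('pics/crop.png',a[:,:,::-1])
E
```

```text
(((730.6749267578125, 76.7040023803711), 78.77728271484375), np.int64(200), np.int64(304), np.int64(89), np.int64(191))
(((756.1920776367188, 65.5308609008789), 73.22544860839844), np.int64(388), np.int64(488), np.int64(267), np.int64(317))
bottom [4.60349298e-02 1.41070589e+02] 51
0.18 [0.6808 0.2646 0.18  ] [ 0.6524 -0.1872  0.18  ] -3.5967166495831426
0.194 [0.676  0.2561 0.194 ] [ 0.6484 -0.1833  0.194 ] -3.596716649583136
top [4.92317007e-02 1.22364460e+02] 51
0.18 [0.7034 0.2662 0.18  ] [ 0.6727 -0.1882  0.18  ] -3.867857103368069
0.194 [0.6979 0.2576 0.194 ] [ 0.6681 -0.1842  0.194 ] -3.867857103368081
```

View pics/crop.png

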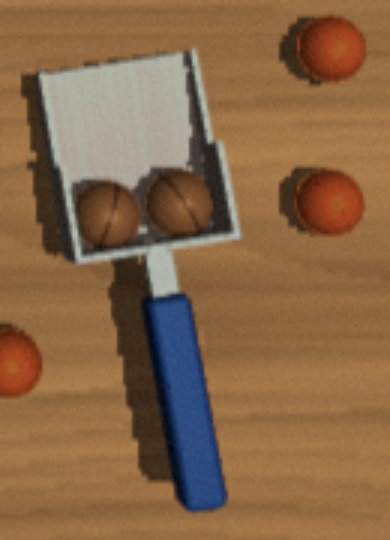

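The crop confirms it: blue handle, two brown seamed walnuts side by side at the back wall. Next I compute the pre-grasp move.

```bash
cat > plan.py <<'E'
from h import *
def tool(yaw,tilt): # tilt: fingers point forward of straight down
    return Ro.from_euler('xyz',[180,0,yaw],degrees=True)*Ro.from_euler('y',tilt,degrees=True)
def delta(p,R,cur=None):
    s=bot.get_obs() if cur is None else None
    p0,R0=(np.array(s['ee_pos']),Ro.from_euler('xyz',s['tcp_rot'],degrees=True)) if cur is None else cur
    return (R0.inv().apply(np.array(p)-p0)*1000).round(1),np.degrees((R0.inv()*R).as_rotvec()).round(2)
def st():
    s=bot.get_obs();print(round(s['time'],2),np.round(s['ee_pos'],4),np.round(s['tcp_rot'],2),'F',np.round(s['wrist_force'],1),'op',round(s['opening'],4),'gf',s['grasp_force'])
pinch=np.array([.4197,-.1709,.042]);SY=8.5
E
python3 - <<'E'
from plan import *
R=tool(SY,40);z=R.apply([0,0,1]);g=pinch+.019*z;print(g,z,delta(g-.12*z,R))
E
```

```text
[ 0.43177882 -0.16909481  0.02744516] [ 0.63572714  0.09501006 -0.76604444] (array([ 261.4, -249. ,  111.9]), array([-4.75, 39.81, 13.05]))
```

```bash
python3 -m inch '[[[50,37,-35.5,16,0,0,0],[50,37,-35.5,16,0,0,0],[50,37,-35.5,16,0,0,0],[50,37,-35.5,16,0,0,0],[50,37,-35.5,16,0,0,0],[50,37,-35.5,16,0,0,0],[50,39,-36,16,0,0,0],[50,0,0,0,-0.95,8,2.6]]]' 100
python3 -m inch '[[[50,0,0,0,-0.95,8,2.6],[50,0,0,0,-0.95,8,2.6],[50,0,0,0,-0.95,8,2.6],[50,0,0,0,-0.95,8,2.6],[50,0,0,0,0,0,0],[50,0,0,0,0,0,0]]]' 100
python3 - <<'E'
from plan import *
R=tool(SY,40);z=R.apply([0,0,1]);g=pinch+.019*z;st();print(delta(g,R))
E
```

```text
time: 1.9
ee_pos: [0.3577, -0.1753, 0.1178]
tcp_rot: [179.4, -8.1, 20.2]
wrist_force: [-0.6, -0.6, 0.2]
opening: 0.0429
grasp_force: 0.0
time: 2.65
ee_pos: [0.3552, -0.1811, 0.1201]
tcp_rot: [179.9, -40.1, 8.6]
wrist_force: [0.2, 0.8, -0.3]
opening: 0.0427
grasp_force: 0.0
2.65 [ 0.3552 -0.1811  0.1201] [179.88 -40.1    8.64] F [ 0.2  0.8 -0.3] op 0.0427 gf 0.0
(array([ -0.4,  -0.7, 120.8]), array([ 0.04, -0.1 ,  0.1 ]))
```

```bash
python3 -m inch '[[[50,0,-0.7,20,0,0,0],[50,0,0,20,0,0,0],[50,0,0,20,0,0,0],[50,0,0,20,0,0,0],[50,0,0,20,0,0,0],[50,0,0,20,0,0,0],[50,0,0,0,0,0,0]]]' 100
python3 - <<'E'
from plan import *
st();c=cam('wrist','w1.png')
E
```

```text
time: 3.52
ee_pos: [0.432, -0.1673, 0.0267]
tcp_rot: [-179.9, -40.0, 8.6]
wrist_force: [-0.7, -0.6, 0.4]
opening: 0.0428
grasp_force: 0.0
3.52 [ 0.432  -0.1673  0.0267] [-179.89  -40.01    8.64] F [-0.7 -0.6  0.4] op 0.0428 gf 0.0
```

View pics/w1.png

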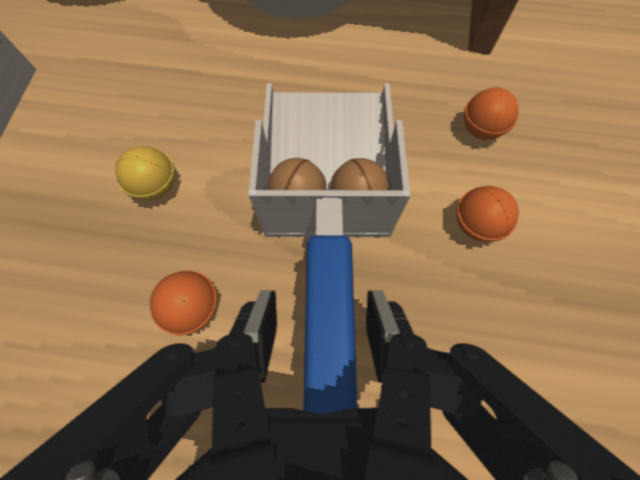

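The wrist view shows the blue handle between the pads. Its centre is at column 331 and the pad midline at 322, so I shift about 3 mm right before closing. Both walnuts are at the back wall.

```bash
python3 -m inch '[[[50,0,3,0,0,0,0],[40,0,0,0,0,0,0],[30,0,0,0,0,0,0],[20,0,0,0,0,0,0],[10,0,0,0,0,0,0],[0,0,0,0,0,0,0],[0,0,0,0,0,0,0]]]' 40
python3 -m inch '[[[0,0,0,0,0,0,0],[0,0,0,0,0,0,0],[0,0,0,0,0,0,0],[0,0,0,0,0,0,0]]]' 100
# lift: world up = tool (-.643,0,-.766)
python3 - <<'E'
from plan import *
st()
E
```

```text
time: 4.45
ee_pos: [0.4322, -0.1716, 0.028]
tcp_rot: [180.0, -40.2, 8.6]
wrist_force: [-4.4, -0.8, 4.9]
opening: 0.0193
grasp_force: 42.9
time: 4.95
ee_pos: [0.4322, -0.1716, 0.0281]
tcp_rot: [180.0, -40.2, 8.6]
wrist_force: [-4.6, -1.3, 5.6]
opening: 0.0185
grasp_force: 97.3
4.95 [ 0.4322 -0.1716  0.0281] [179.97 -40.22   8.56] F [-4.6 -1.3  5.6] op 0.0185 gf 97.25293278694153
```

```bash
python3 -m inch '[[[0,2.6,0,-3.1,0,0,0],[0,5.1,0,-6.1,0,0,0],[0,7.7,0,-9.2,0,0,0],[0,9,0,-10.7,0,0,0],[0,9,0,-10.7,0,0,0],[0,9,0,-10.7,0,0,0],[0,7.7,0,-9.2,0,0,0],[0,5.1,0,-6.1,0,0,0]]]' 100
python3 -m inch '[[[0,2.6,0,-3.1,0,0,0],[0,0,0,0,0,0,0],[0,0,0,0,0,0,0]]]'
python3 - <<'E'
from meas import *
from plan import st
st();cam('wrist','w2.png');c=cam('top')
print(scoop(c,(330,200,500,470),.144))
E
```

```text
time: 5.95
ee_pos: [0.4318, -0.1716, 0.1145]
tcp_rot: [180.0, -40.2, 8.6]
wrist_force: [-0.0, 0.2, -2.1]
opening: 0.0187
grasp_force: 97.5
time: 6.32
ee_pos: [0.4315, -0.1713, 0.117]
tcp_rot: [-179.9, -40.2, 8.5]
wrist_force: [0.2, -1.1, -1.2]
opening: 0.0189
grasp_force: 97.5
6.33 [ 0.4315 -0.1713  0.117 ] [-179.95  -40.15    8.51] F [ 0.2 -1.1 -1.2] op 0.0189 gf 97.52930045127869
(array([ 0.42658185, -0.17041588]), (63.99538803100586, 18.503787994384766), np.float32(9.329508), array([434, 334,  23,  58, 810], dtype=int32))
```

View pics/w2.png

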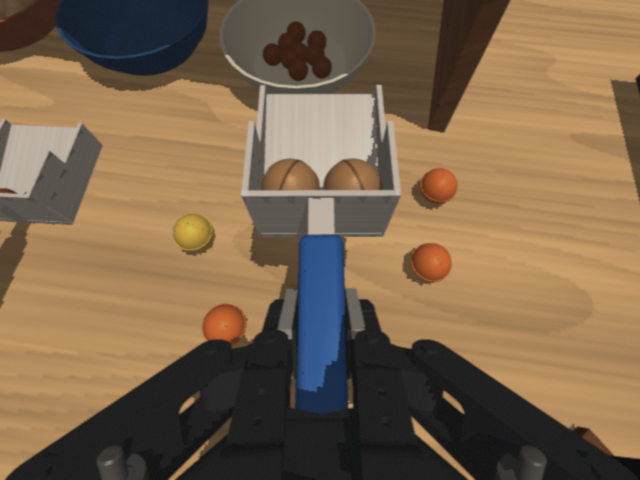

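Lifted and level, with both walnuts against the back wall at (291,178) and (352,177). Next I line up with the dish in front of the shelf.

```bash
cat >> plan.py <<'E'
D=np.array([.731,.077,0]);DY=-3.7;Rd=Ro.from_euler('z',DY,degrees=True)
def tcp_for(dx,dy,zp,tilt): # pinch at display (dx,dy), height zp
    R=tool(DY,tilt);return D+Rd.apply([dx,dy,0])+[0,0,zp]+.019*R.apply([0,0,1]),R
E
python3 -m inch '[[[0,0,0,0,-1,0,1.15],[0,0,0,0,-1.96,0,2.34],[0,0,0,0,-1.96,0,2.34],[0,0,0,0,-1.96,0,2.34],[0,0,0,0,-1,0,1.15],[0,0,0,0,0,0,0]]]'
python3 - <<'E'
from plan import *
st();p,R=tcp_for(-.260,0,.132,40.1);print(delta(p,R));print(tcp_for(-.143,0,.132,40)[0])
E
```

```text
time: 7.18
ee_pos: [0.4318, -0.1711, 0.1176]
tcp_rot: [180.0, -40.2, -3.6]
wrist_force: [-0.2, 0.7, -1.1]
opening: 0.0188
grasp_force: 97.7
7.17 [ 0.4318 -0.1711  0.1176] [179.99 -40.21  -3.61] F [-0.2  0.7 -1.1] op 0.0188 gf 97.66463041305542
(array([  26.8, -266.8,   22.8]), array([-0.05, -0.11,  0.07]))
[0.60048557 0.08543999 0.11744516]
```

```bash
python3 -m inch '[[[0,0.6,-6,0.5,0,0,0],[0,1.2,-12,1,0,0,0],[0,1.8,-18,1.5,0,0,0],[0,2.4,-24,2,0,0,0],[0,2.4,-24,2,0,0,0],[0,2.4,-24,2,0,0,0],[0,2.4,-24,2,0,0,0],[0,2.4,-24,2,0,0,0]]]'
python3 -m inch '[[[0,2.4,-24,2,0,0,0],[0,2.4,-24,2,0,0,0],[0,2,-20,2,0,0,0],[0,1.6,-16,1.6,0,0,0],[0,1.2,-12,1,0,0,0],[0,1,-9,1,0,0,0],[0,0.5,-6,0.5,0,0,0],[0,0,0,0,0,0,0]]]'
python3 - <<'E'
from plan import *
st();p,R=tcp_for(-.143,0,.132,40.1);print(delta(p,R))
c=cam('scene','s2.png')
cv2.imwrite('pics/s2c.png',cv2.resize(c['pixels'][100:360,220:570],None,fx=2,fy=2)[:,:,::-1])
E
```

```text
time: 8.18
ee_pos: [0.4781, -0.0264, 0.1183]
tcp_rot: [-179.6, -39.3, -3.4]
wrist_force: [0.1, 0.1, -0.8]
opening: 0.019
grasp_force: 97.8
time: 9.18
ee_pos: [0.4948, 0.0164, 0.1177]
tcp_rot: [179.7, -39.3, 2.1]
wrist_force: [-0.2, 0.4, -1.8]
opening: 0.0186
grasp_force: 98.0
9.18 [0.4948 0.0164 0.1177] [179.74 -39.26   2.09] F [-0.2  0.4 -1.8] op 0.0186 gf 97.99530029296875
(array([ 83.6, -65.5,  68.3]), array([-3.44,  0.83,  4.46]))
```

View pics/s2c.png

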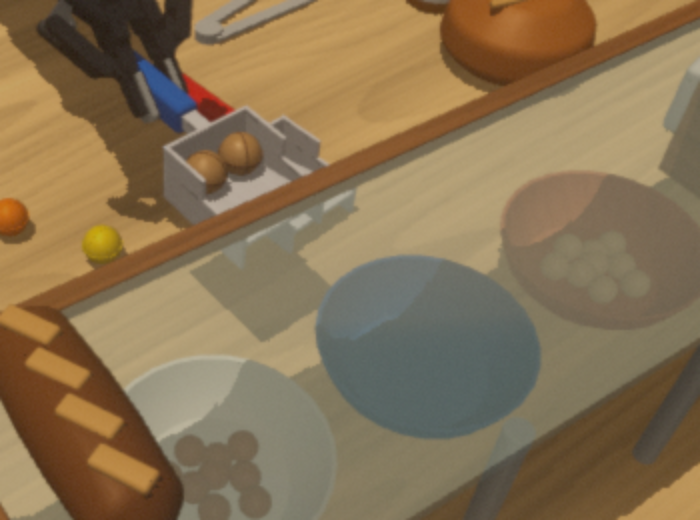

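The walnuts are safe, but the move fell short in y and the yaw drifted by 6°. I check the joints for a limit.

```bash
python3 -c "
from plan import *
s=bot.get_obs();print(np.round(s['q'],1),np.round(s['joint_efforts'],1))"
```

```text
[  2.  -44.9 -49.7  45.9  -0.2 179.9] [  0.1 -10.   55.4  -7.5  -0.    0. ]
```

Joint 6 is at its 180° limit, so the tool yaw must stay at or above the base azimuth. I switch to a 10° heading, which is 14° of skew to the shelf and still leaves clearance.

```bash
sed -i 's/DY=-3.7/DY=10.0/' plan.py
python3 -m inch '[[[0,0,0,0,1.2,0,-1.5],[0,0,0,0,1.9,0,-2.3],[0,0,0,0,1.9,0,-2.3],[0,0,0,0,0,0,0]]]'
python3 - <<'E'
from plan import *
st();p,R=tcp_for(-.250,0,.132,40);print(delta(p,R));print(np.round(bot.get_obs()['q'],1))
E
```

```text
time: 9.72
ee_pos: [0.4948, 0.0156, 0.1177]
tcp_rot: [179.8, -39.2, 9.9]
wrist_force: [-0.2, 0.5, -1.1]
opening: 0.0187
grasp_force: 98.0
9.72 [0.4948 0.0156 0.1177] [179.75 -39.23   9.87] F [-0.2  0.5 -1.1] op 0.0187 gf 98.0118978023529
(array([  4. , -19.4,   3.6]), array([ 0.33,  0.77, -0.1 ]))
[ -2.5 -44.2 -49.3  46.3   7.6 170.3]
```

```bash
python3 -m inch '[[[0,1,-4,1,0,0.4,0],[0,1,-6,1,0,0.4,0],[0,1,-6,1,0,0,0],[0,1,-3.4,0.6,0,0,0],[0,0,0,0,0,0,0]]]'
python3 -m inch '[[[0,3,0,2.6,0,0,0],[0,6.1,0,5.1,0,0,0],[0,9.2,0,7.7,0,0,0],[0,9.2,0,7.7,0,0,0],[0,6.1,0,5.1,0,0,0],[0,3,0,2.6,0,0,0],[0,0,0,0,0,0,0]]]'
python3 - <<'E'
from plan import *
st();p,R=tcp_for(-.149,0,.132,40);print(delta(p,R));print(np.round(bot.get_obs()['q'],1))
c=cam('scene')
a=c['pixels'][100:360,220:570];cv2.imwrite('pics/s3c.png',cv2.resize(a,None,fx=2,fy=2)[:,:,::-1])
E
```

```text
time: 10.35
ee_pos: [0.4968, 0.0369, 0.1175]
tcp_rot: [179.8, -40.0, 10.0]
wrist_force: [0.4, -0.2, -1.0]
opening: 0.0185
grasp_force: 98.0
time: 11.22
ee_pos: [0.5439, 0.0444, 0.1171]
tcp_rot: [179.8, -40.0, 10.0]
wrist_force: [0.5, 0.1, -1.6]
opening: 0.0184
grasp_force: 98.0
11.22 [0.5439 0.0444 0.1171] [179.76 -40.     9.96] F [ 0.5  0.1 -1.6] op 0.0184 gf 98.00548911094666
(array([40.9,  0.2, 33.9]), array([ 0.27, -0.  , -0.03]))
[  2.2 -35.8 -45.8  40.3   4.7 174. ]
```

View pics/s3c.png

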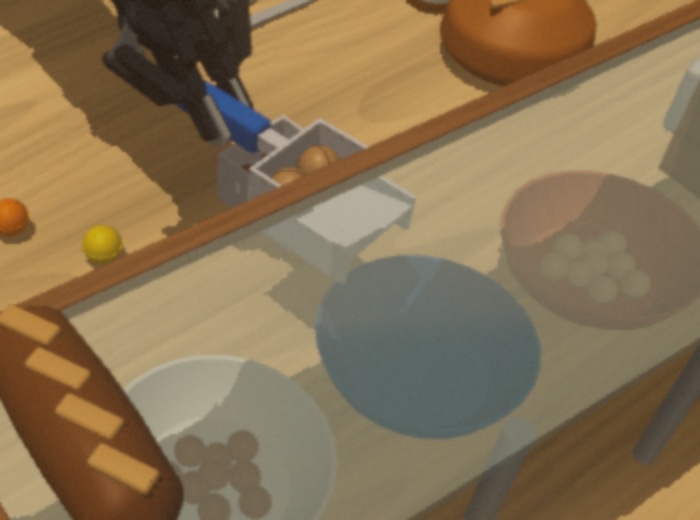

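The scoop mouth is going in under the glass toward the blue dish (edge near (340,270)). The brown front edge is clear above it.

```bash
python3 -m inch '[[[0,3,0,2.6,0,0,0],[0,6.1,0,5.1,0,0,0],[0,8.2,0,6.8,0,0,0],[0,8.2,0,6.8,0,0,0],[0,8.2,0,6.8,0,0,0],[0,4.6,0,3.8,0,0,0],[0,2.4,0,2,0,0,0],[0,0,0,0,0,0,0]]]'
python3 - <<'E'
from plan import *
st();s=bot.get_obs();cur=(np.array(s['ee_pos']),Ro.from_euler('xyz',s['tcp_rot'],degrees=True))
print(delta(*tcp_for(-.149,0,.132,40)))
for a in range(4,41,4):
    z=np.interp(a,[0,10,20,30,38,40],[.132,.142,.155,.168,.178,.180])
    p,R=tcp_for(-.149,0,z,40-a);print(a,*delta(p,R,cur));cur=(p,R)
E
```

```text
time: 12.28
ee_pos: [0.5961, 0.0535, 0.1175]
tcp_rot: [179.8, -40.0, 10.0]
wrist_force: [0.6, -0.2, -2.1]
opening: 0.0189
grasp_force: 98.0
12.28 [0.5961 0.0535 0.1175] [179.75 -40.02   9.96] F [ 0.6 -0.2 -2.1] op 0.0189 gf 98.00539255142212
(array([0.1, 0.3, 0.1]), array([ 0.27, -0.02, -0.03]))
4 [ 1.3  0.3 -3. ] [ 0.27 -4.02 -0.04]
8 [ 1.   0.  -3.3] [ 0. -4. -0.]
12 [ 1.1  0.  -3.9] [ 0. -4.  0.]
16 [ 1.1  0.  -4.6] [ 0. -4. -0.]
20 [ 0.8 -0.  -4.8] [-0. -4. -0.]
24 [ 0.5  0.  -4.9] [-0. -4.  0.]
28 [ 0.1 -0.  -5. ] [ 0. -4. -0.]
32 [-0.3  0.  -5. ] [-0. -4. -0.]
36 [-0.6  0.  -5. ] [-0. -4. -0.]
40 [-1.  -0.  -4.5] [ 0. -4. -0.]
```

```bash
python3 -m inch '[[[0,1.3,0,-3,0.2,-4,0],[0,1,0,-3.3,0,-4,0],[0,1.1,0,-3.9,0,-4,0],[0,1.1,0,-4.6,0,-4,0],[0,0.8,0,-4.8,0,-4,0],[0,0.5,0,-4.9,0,-4,0],[0,0.1,0,-5,0,-4,0],[0,-0.2,0,-4.8,0,-3,0]]]'
python3 -m inch '[[[0,-0.2,0,-4,0,-3,0],[0,-0.4,0,-4,0,-2,0],[0,-0.5,0,-3,0,-2,0],[0,-0.5,0,-2.5,0,-2,0],[0,0,0,0,0,0,0],[0,0,0,0,0,0,0],[0,0,0,0,0,0,0],[0,0,0,0,0,0,0]]]'
python3 - <<'E'
from plan import *
st()
c=cam('scene')
a=c['pixels'][100:360,220:570];cv2.imwrite('pics/s4c.png',cv2.resize(a,None,fx=2,fy=2)[:,:,::-1])
E
```

```text
time: 13.28
ee_pos: [0.5872, 0.0519, 0.152]
tcp_rot: [180.0, -9.0, 9.9]
wrist_force: [0.8, -0.1, -1.9]
opening: 0.0188
grasp_force: 98.0
time: 14.28
ee_pos: [0.5839, 0.0514, 0.1649]
tcp_rot: [180.0, -0.1, 9.9]
wrist_force: [-0.0, -0.5, -0.7]
opening: 0.0187
grasp_force: 98.0
14.28 [0.5839 0.0514 0.1649] [ 1.7997e+02 -7.0000e-02  9.9300e+00] F [-0.  -0.5 -0.7] op 0.0187 gf 97.98466444015503
```

View pics/s4c.png

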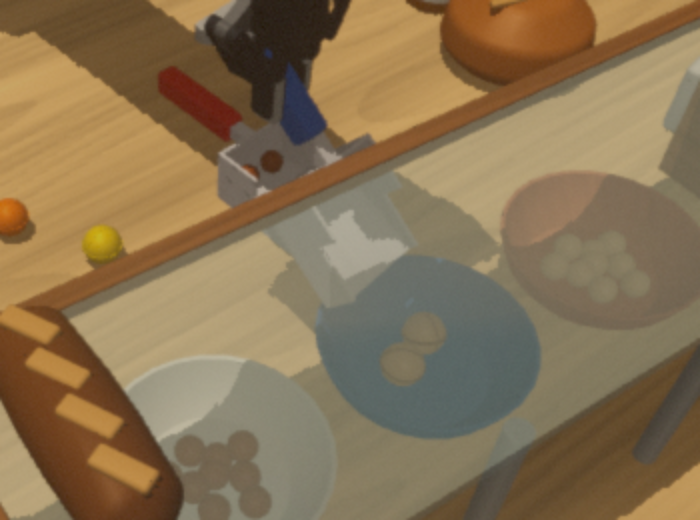

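Both walnuts lie in the blue dish, at (425,332) and (403,363). Now I level the scoop along the reverse path and back out.

```bash
python3 - <<'E'
from plan import *
s=bot.get_obs();cur=(np.array(s['ee_pos']),Ro.from_euler('xyz',s['tcp_rot'],degrees=True))
for a in range(35,-1,-5):
    z=np.interp(a,[0,10,20,30,38,40],[.132,.142,.155,.168,.178,.180])
    p,R=tcp_for(-.151,0,z,40-a);print(a,*delta(p,R,cur));cur=(p,R)
E
```

```text
35 [-0.1  0.3  9.5] [ 0.04  4.94 -0.07]
30 [1.1 0.  6.2] [0. 5. 0.]
25 [0.5 0.  6.3] [ 0.  5. -0.]
20 [-0.  -0.   6.2] [0. 5. 0.]
15 [-0.6  0.   6. ] [0. 5. 0.]
10 [-1.1  0.   5.8] [-0.  5.  0.]
5 [-0.8 -0.   4.3] [-0.  5.  0.]
0 [-1.2 -0.   4. ] [ 0.  5. -0.]
```

```bash
python3 -m inch '[[[0,0,0,7.5,0,5,0],[0,1,0,7,0,5,0],[0,0.5,0,6.8,0,5,0],[0,0,0,6.5,0,5,0],[0,-0.6,0,6,0,5,0],[0,-1.1,0,5.8,0,5,0],[0,-0.8,0,4.3,0,5,0],[0,-1.2,0,4,0,5,0]]]'
python3 -m inch '[[[0,0,0,0,0,0,0],[0,-6,0,-5.1,0,0,0],[0,-15.3,0,-12.9,0,0,0],[0,-15.3,0,-12.9,0,0,0],[0,-15.3,0,-12.9,0,0,0],[0,-15.3,0,-12.9,0,0,0],[0,-15.3,0,-12.9,0,0,0],[0,0,0,0,0,0,0]]]'
python3 - <<'E'
from plan import *
st();print(delta([.4322,-.1716,.110],tool(8.6,40.2)))
E
```

```text
time: 15.32
ee_pos: [0.5943, 0.0532, 0.1179]
tcp_rot: [180.0, -40.2, 10.0]
wrist_force: [0.2, -0.1, -0.8]
opening: 0.0191
grasp_force: 98.1
time: 16.32
ee_pos: [0.4883, 0.0345, 0.1198]
tcp_rot: [179.9, -40.1, 10.0]
wrist_force: [0.2, 0.3, 0.0]
opening: 0.0186
grasp_force: 98.1
16.32 [0.4883 0.0345 0.1198] [179.93 -40.11   9.95] F [0.2 0.3 0. ] op 0.0186 gf 98.06660056114197
(array([-75.8, 193.3, -50.8]), array([-0.81,  0.09,  1.03]))
```

```bash
python3 -m inch '[[[0,-5,12,-3,0,0,0],[0,-11,27.5,-7.3,0,0,0],[0,-11,27.5,-7.3,0,0,0],[0,-11,27.5,-7.3,0,0,0],[0,-11,27.5,-7.3,0,0,0],[0,-11,27.5,-7.3,0,0,0],[0,-11,27.5,-7.3,-0.4,0,0.5],[0,-5,16,-4,-0.4,0,0.5]]]'
python3 -m inch '[[[0,0,0,0,0,0,0],[0,0,0,0,0,0,0]]]'
python3 - <<'E'
from plan import *
st();print(delta([.4322,-.1716,.033],tool(8.6,40.2)))
E
```

```text
time: 17.32
ee_pos: [0.4321, -0.1731, 0.1088]
tcp_rot: [180.0, -40.0, 8.5]
wrist_force: [-0.1, 0.5, -0.7]
opening: 0.0183
grasp_force: 98.2
time: 17.58
ee_pos: [0.4322, -0.171, 0.1084]
tcp_rot: [-180.0, -40.0, 8.7]
wrist_force: [0.2, 0.6, -1.7]
opening: 0.0189
grasp_force: 98.2
17.57 [ 0.4322 -0.171   0.1084] [-179.98  -40.02    8.65] F [ 0.2  0.6 -1.7] op 0.0189 gf 98.16535592079163
(array([-48.6,   0.7,  57.6]), array([-0.05,  0.18,  0.04]))
```

```bash
python3 -m inch '[[[0,-5,0,6,0,0,0],[0,-9,0,10.7,0,0,0],[0,-10,0,12,0,0,0],[0,-10,0,12,0,0,0],[0,-8,0,9.5,0,0,0],[0,-4,0,4.8,0,0,0],[0,-2,0,2.4,0,0.1,0],[0,0,0,0,0,0,0]]]'
python3 -m inch '[[[0,-0.9,0,1.1,0,0,0],[0,-0.9,0,1.1,0,0,0],[0,-0.7,0,0.8,0,0,0],[0,0,0,0,0,0,0],[0,0,0,0,0,0,0]]]'
```

```text
time: 18.58
ee_pos: [0.4321, -0.1712, 0.0334]
tcp_rot: [180.0, -40.1, 8.7]
wrist_force: [-0.6, -0.2, -1.1]
opening: 0.0186
grasp_force: 98.2
time: 19.2
ee_pos: [0.4321, -0.1711, 0.0295]
tcp_rot: [180.0, -40.1, 8.7]
wrist_force: [0.2, 0.5, -1.8]
opening: 0.0188
grasp_force: 98.2
```

```bash
python3 -m inch '[[[0,-0.5,0,0.6,0,0,0],[0,-0.5,0,0.6,0,0,0],[0,0,0,0,0,0,0],[0,0,0,0,0,0,0]]]'
```

```text
time: 19.7
ee_pos: [0.4322, -0.1712, 0.0282]
tcp_rot: [180.0, -40.2, 8.7]
wrist_force: [-0.1, -0.9, 1.5]
opening: 0.0187
grasp_force: 98.6
```

Contact force is building, so the scoop is on the counter. I release slowly and back off along the tool axis.

```bash
python3 -m inch '[[[0,-0.2,0,0.3,0,0,0],[0,0,0,0,0,0,0],[26,0,0,0,0,0,0],[32,0,0,0,0,0,0],[40,0,0,0,0,0,0],[50,0,0,0,0,0,0],[50,0,0,0,0,0,0]]]' 20
python3 -m inch '[[[50,0,0,-8,0,0,0],[50,0,0,-15,0,0,0],[50,0,0,-20,0,0,0],[50,0,0,-25,0,0,0],[50,0,0,-25,0,0,0],[50,0,0,-25,0,0,0],[50,0,0,-20,0,0,0],[50,0,0,0,0,0,0]]]'
python3 - <<'E'
from plan import *
st();cs=cam('scene');c=cam('wrist')
for n,m in(('scene',cs),):
    for o in finder.mark_of(n,'walnut_a'): print(round(o['conf'],2),np.round(o['position']),unproj(m,o['position'],.024).round(3))
a=np.hstack([cv2.resize(c['pixels'],(400,300)),cv2.resize(cs['pixels'][120:360,130:530],(400,300))]);cv2.imwrite('pics/fin.png',a[:,:,::-1])
E
```

```text
time: 20.58
ee_pos: [0.4321, -0.1711, 0.0274]
tcp_rot: [-180.0, -40.1, 8.6]
wrist_force: [-0.3, -0.2, -0.3]
opening: 0.0426
grasp_force: 0.0
time: 21.58
ee_pos: [0.344, -0.1853, 0.1346]
tcp_rot: [179.8, -40.2, 8.7]
wrist_force: [0.5, 0.1, -0.0]
opening: 0.0427
grasp_force: 0.0
21.57 [ 0.344  -0.1853  0.1346] [179.84 -40.21   8.65] F [ 0.5  0.1 -0. ] op 0.0427 gf 0.0
0.87 [157. 283.] [ 0.51  -0.252  0.024]
0.87 [225. 209.] [ 0.435 -0.098  0.024]
0.7 [176. 317.] [ 0.579 -0.254  0.024]
0.63 [271. 222.] [ 0.505 -0.053  0.024]
```

View pics/fin.png

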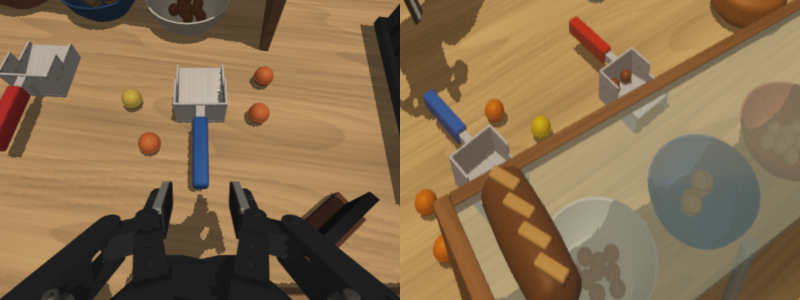

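The scoop stands empty and flat on the counter, and the gripper is clear of it. Both walnuts rest in the blue dish, at (700,181) and (692,206) in the right half.

```bash
python3 -c "
from workcell import bot
print(bot.job_done())"
```

```text
the job is handed in; nothing more can be done
None
```

I tipped both walnuts into the blue dish, stood the empty blue-handled scoop flat on the counter, let go and handed the job in at about 21.6 s; no verdict came back.

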